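Zero the imaging chamber, then hold a specimen carrier in its slot

ROBOT

A 6-joint arm with a two-finger parallel gripper is mounted at the origin on the work surface. World frame = base frame: x ahead of the robot, y to its left, z up, the work surface at z = 0. Lengths are in m, angles in degrees, forces in N, time in s.
With the tool pointing down it reaches from about 0.35 to 0.875 m from the base axis. Payload 4.2 kg.
Tool frame: the origin (TCP) lies at the very end of the fingers, on their centre line; the grasp point (between the pads) lies r.pinch_z behind it (r.pinch_z is the distance from the TCP to the grasp point, in m); y points along the fingers, z is the direction in which the jaws open and shut, and the axes are right-handed (so a half turn about y gives the same grasp; the last joint's range is limited). The gripper opens to 87 mm and grips with 3 to 60 N. Pads are 19 mm wide; open, the fingers measure 117 mm over their backs; the gripper's body (75 mm by 190 mm) begins 51 mm behind the grasp point.
Start: joints at [-53.766, 22.042, 0.453, 0, -68.411, -14.817], TCP at [0.228, -0.582, 0.223] pointing down, gripper open.
Joint ranges: [-179.83, 179.83], [-69.29, 118.12], [-61.27, 80.66], [-181.25, 117.63], [-171.15, -9.14], [-177.46, 177.46]. Speed limits (degrees/s): [159.86, 159.86, 180, 180, 180, 180].

INTERFACE

Orientations are given as a 3x3 rotation matrix whose columns are the frame's x, y, z axes.
In Python, from station import sense, capture, camera_params, r gives the robot as it stands.
- The arm moves only by the tool move_arm, never from a script. Its argument "increments" is text: rows parted by semicolons, each of 7 numbers parted by spaces: the closure, from -1 (fully open) to 1 (shut), so that 0 is half open, then the shift along the tool's x, y, z in m, then the turn, a rotation vector about the tool's x, y, z in rad. In form: hand x y z wx wy wz; .... A call has 1 to 8 rows; each row is the pose to reach, as a shift and turn from the pose commanded when the call began, along the tool's axes at that moment; what a row does not reach only later rows make up. A row lasts 1/10 s, in which the tool goes at most 50 mm and 8.59 degrees, less where a joint would pass 70% of its speed; a pose out of reach is approached as far as the arm can. A call with a gripper value outside its range is refused whole. The fingers move at their own pace and stop on an object; the grip force is fixed at half the most. Time passes only in rows, so rows that repeat a pose let the fingers close. It gives the time, the measured TCP pose, the force and the opening at its end, in the units of the state.
- sense(): the state, without advancing time (a new reading comes with each control period).
- capture(name): name is "side" or "top" or "wrist"; returns (picture, depth): 480x640x3 uint8, red, green, blue; 480x640 float32, m along the optical axis (not along the pixel's ray), 0 where there is no reading.
- camera_params(name): a dict with "fx", "fy", "cx", "cy" (pixels), "xyz" and "orientation" of the camera in the world. Camera axes: x right, y down, z forward; pixel columns grow to the right and rows downward; lengths in m; the calibration is good to about 2 mm. A picture is of the moment at which its call begins: read the wrist's pose just before it. camera_params takes no time and is no camera call; for the wrist camera it gives the pose at the moment of the call.
- r.finish_job(): hands the job in, once; it reports no verdict.
The state is a dict: "time_s": time; "joints": joint angles; "joint_velocities": joint speeds; "effort": joint torques, N m; "tcp_pos": TCP position; "ee_rot": TCP orientation; "wrist_force": force on the tool from outside, world axes, zero at the start; "moment": the same for the moment, N m; "gripper_width": opening from 0.0 (shut) to 1.0 (fully open).
Only numpy, scipy, OpenCV 4.12 (cv2) and the standard library are available. Lean on these libraries where they do the work, as an engineer would, in place of code of your own. Each camera call takes 0.05 s, during which the arm holds its last target.

TASK

Zero the empty imaging chamber by pressing its green spring plunger all the way down and letting it come back up. Then take the red-handled specimen carrier from the white stand, lower its blade through the narrow slot in the chamber's top until the slot's black rim is level with the blue band, and finish still holding it there, upright and still, with only the gripper carrying it: do not let go. Leave the grey-handled carrier, the petri dish, the amber jar and the white carton where they are.

Things in the scene. Friction and masses are not known exactly. Their poses are not given: they have to be found in the camera images.
- slot_mouth (a point): Middle of the chamber's slot, level with the top of its black rim: 106 mm above the bench, 6 above the chamber's top. x along the slot, y across it, z up. Throat 42 (x) by 10 (y), from 6 to 18 mm below this point; over the top 6 mm the sides flare at 45 degrees to 54 by 22 (rim 62 by 30 outside). Below the throat it is hollow down to the bench.
- plunger_top (a point): Centre of the flat top of the green round plunger (24 mm diameter) on the chamber's top, 85 mm from the slot's middle toward the slot's -y. At rest this top is 130 mm above the bench, 30 above the chamber's top and 18 above its dark steel collar (38 mm diameter). It moves straight down with joint zero_plunger.
- zero_plunger (a joint): How far the plunger is pressed down (m): 0 up, 0.012 fully down at its stop. A spring pushes back with 3.2 N at the top, rising to 8 N fully down, and returns it when let go.
- red_carrier: Red-handled carrier, upright in the stand; origin at the middle of the blade's lower end. Aluminium blade 40 wide (x) x 8 thick (y) x 80 tall (z up), handle block on top 44 (x) x 18 (y) x 45 tall; 125 in all, about 110 g. A blue band rings the blade from 46 to 64 mm above its lower end; a dark chip sits on each face below it. Either face may look either way in the slot.
- red_carrier_grip (a point): Centre of the red handle block, half-way up it, 102.5 mm above the blade's lower end; same axes as the carrier. Grip it across its 18 mm thickness (y). In the stand it is 112.5 mm above the bench.
- red_carrier_tip (a point): Middle of the lower end of the red carrier's blade (same axes as the carrier). In the stand it is 10 mm above the bench.
- grey_carrier_grip (a point): Centre of the handle of the grey-handled carrier, of the same make as the red one, in the other place of the stand, 80 mm from the red one across their thickness. Leave it alone.
- stand: The fixed white stand, 80 (x) x 170 (y) x 40 tall; origin at the centre of its underside. Its two places lie at y = -40 and +40 mm, each a pocket 43 (x) x 11 (y), 30 deep, in which a carrier stands upright, its thickness along the stand's y. Lift a carrier straight up to take it.
- dish: Flat round lidded petri dish with a pale top and a small dark speck, 90 mm diameter, 16 tall, on the bench; origin at the centre of its underside. Leave it alone.
- carton: White carton with a blue patch, 60 x 70 x 70 mm tall, on the bench; origin at the centre of its underside. Leave it alone.
- bottle: Amber glass jar with a blue cap, 56 mm diameter, 110 tall, on the bench; origin at the centre of its underside. Leave it alone.
- chamber: The imaging chamber: a fixed pale grey and ivory box 130 (x) x 180 (y) x 100 mm tall; origin at the centre of its underside, axes as slot_mouth's. The slot's middle is at y = +35 mm, the plunger at y = -50 mm.
Not all that is in view belongs to the job. What is shaped like the chamber but pink or purple is not meant.

How it is judged (in metres and radians):
On the way, in this order (a step that is already met when the one before it is completed fails the run):
1. the plunger is pressed fully down (value of joint zero_plunger above 0.0105 m), for 0.1 s.
2. the plunger has come back up (value of joint zero_plunger below 0.002 m), for 0.1 s.
3. the blade's end has passed down into the slot (x of red_carrier_tip in the frame of slot_mouth between -0.008 and 0.008 m and y of red_carrier_tip in the frame of slot_mouth between -0.008 and 0.008 m and z of red_carrier_tip in the frame of slot_mouth below -0.02 m), for 0.1 s.
At the end, for the whole second after the job is handed in: Blade's lower end 45 to 65 mm below the slot's rim and within 8 mm of its middle each way, tilt under 0.10 rad, under 20 mm/s, gripped (over 2 N), under 12 N against the chamber; plunger up within 2 mm; other carrier, dish, jar and carton within 20 mm of their starts (x of red_carrier_tip in the frame of slot_mouth between -0.008 and 0.008 m and y of red_carrier_tip in the frame of slot_mouth between -0.008 and 0.008 m and z of red_carrier_tip in the frame of slot_mouth between -0.065 and -0.045 m and angle between red_carrier_tip's own z axis and vertical below 0.1 rad and contact force between the fingers and red_carrier above 2 N and contact force between red_carrier and chamber below 12 N and linear speed of red_carrier below 0.02 m/s and value of joint zero_plunger below 0.002 m and distance of each of dish, bottle, carton, grey_carrier_grip from where it was at the start of the episode below 0.02 m); the arm keeps its last pose, push and grip.
It fails at once if the petri dish is disturbed (distance of dish from where it was at the start of the episode above 0.02 m).
It fails at once if the amber jar is disturbed (distance of bottle from where it was at the start of the episode above 0.02 m).
It fails at once if the white carton is disturbed (distance of carton from where it was at the start of the episode above 0.02 m).
It fails at once if the grey-handled carrier is disturbed (distance of grey_carrier_grip from where it was at the start of the episode above 0.02 m).
It also fails if it takes over 61 s, if anything falls off the work surface, if the arm or the gripper's body presses on something with over 40 N, if the wrist force passes 120 N, or if a joint passes its speed limit or range.

## Working session

There is one attempt and no reset: what is moved stays moved. The work goes in short steps, Python scripts to look and compute and a tool call to move; the robot and the scene stay as the last step left them, time stands still between calls to the robot, and variables do not carry over. Pictures are saved under pics/ and viewed, and the job is handed in when it is done.

Besides the shell and the picture viewer there is one more tool, called as a command line: name --argument value ..., lists and objects as JSON in quotes. move_arm: Moves the arm, as the interface text tells. Its arguments: {"type":"object","properties":{"increments":{"type":"string"}},"required":["increments"]}

```bash
mkdir -p pics; ls; python3 - <<'E'
from station import sense, capture, camera_params, r
import cv2,numpy as np
s=sense();print(s['time_s'],s['tcp_pos'],s['ee_rot'],s['gripper_width'],r.pinch_z)
for n in ['side','top','wrist']:
    p=camera_params(n);print(n,p)
    a,d=capture(n);np.savez(f'{n}0.npz',a=a,d=d,xyz=p['xyz'],R=p['orientation'],k=[p['fx'],p['fy'],p['cx'],p['cy']])
    cv2.imwrite(f'pics/{n}0.png',a[:,:,::-1])
E
```

```text
pics
0.0 [ 0.22802768 -0.58127186  0.22145536] [[ 9.31030526e-01 -8.50547253e-04 -3.64940318e-01]
 [ 3.64941303e-01  1.99472091e-03  9.31028392e-01]
 [-6.39295573e-05 -9.99997649e-01  2.16754589e-03]] 1.0018321983648784 0.0187
side {'fx': 435.5541875457886, 'fy': 435.5541875457886, 'cx': 323.3941794099227, 'cy': 242.06540813588174, 'xyz': array([0.2266303 , 0.47162605, 0.72251701]), 'orientation': array([[-0.8670516 , -0.35121136,  0.35337246],
       [-0.49813005,  0.59775401, -0.6281374 ],
       [ 0.00937919, -0.72065298, -0.69323251]])}
top {'fx': 617.5432888371787, 'fy': 617.5432888371787, 'cx': 317.0004890748788, 'cy': 237.48389774769313, 'xyz': array([ 0.36323794, -0.04083234,  1.62046995]), 'orientation': array([[-0.01083426, -0.99464514,  0.10277973],
       [-0.99989615,  0.00979952, -0.01056716],
       [ 0.00950338, -0.10288354, -0.99464801]])}
wrist {'fx': 333.33811471574774, 'fy': 333.33811471574774, 'cx': 323.1386773644399, 'cy': 230.73512297578552, 'xyz': array([ 0.15862543, -0.60922269,  0.38353419]), 'orientation': array([[-0.36557423,  0.8956554 ,  0.2532921 ],
       [ 0.93078138,  0.35141889,  0.10075108],
       [ 0.00122662,  0.27259157, -0.96212906]])}
```

View pics/top0.png

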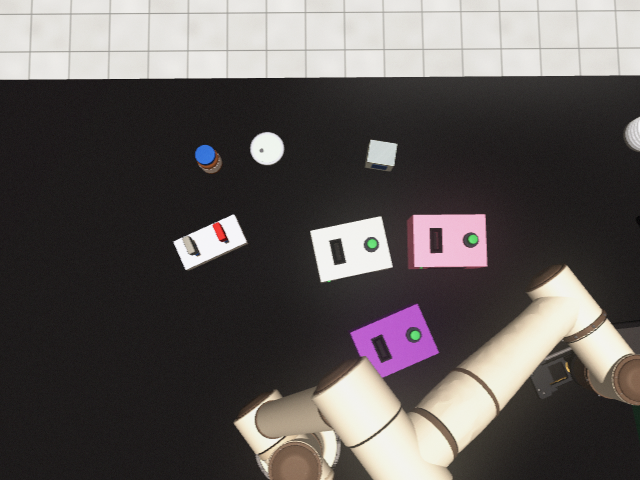

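View pics/side0.png

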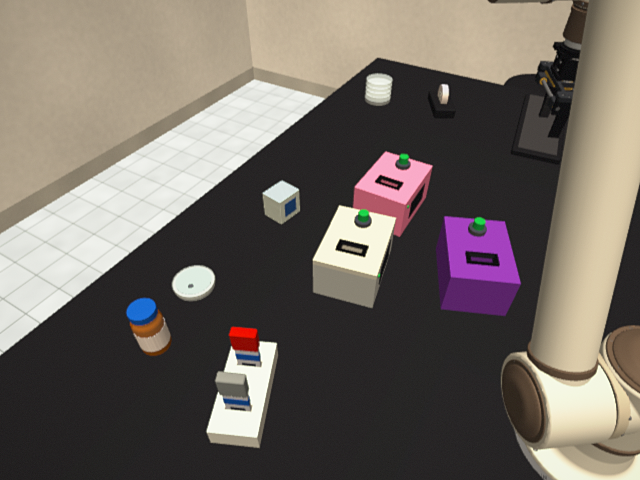

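View pics/wrist0.png

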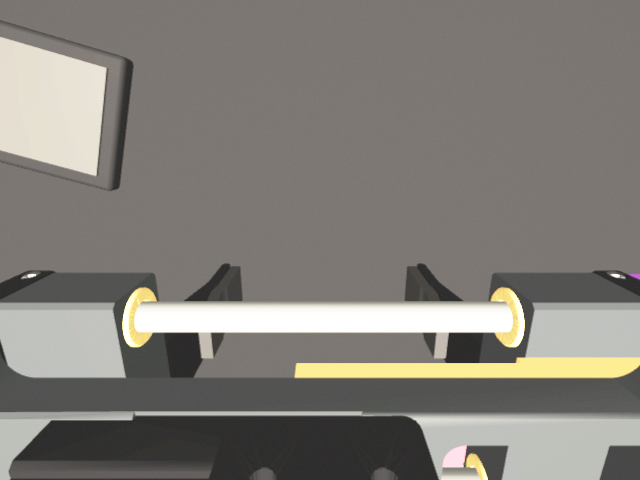

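The top view shows the white chamber, with its slot at (338,251) and green plunger at (372,244). The stand is at (210,243), with the red handle at (220,232) and the grey one at (190,245). The jar is at (207,158), the dish at (267,148) and the carton at (381,155). The pink and purple boxes are decoys.

```bash
cat > h.py <<'E'
import cv2,numpy as np
def load(n):
    z=np.load(n);return z['a'],z['d'],z['xyz'],z['R'],z['k']
def ray(u,v,xyz,R,k,h):
    d=R@np.array([(u-k[2])/k[0],(v-k[3])/k[1],1.]);return xyz+d*(h-xyz[2])/d[2]
def proj(p,xyz,R,k):
    c=R.T@(np.asarray(p)-xyz);return np.array([k[0]*c[0]/c[2]+k[2],k[1]*c[1]/c[2]+k[3]])
def blobs(m,amin=8):
    n,l,st,c=cv2.connectedComponentsWithStats(m.astype(np.uint8))
    return [(st[i,4],c[i],l==i) for i in range(1,n) if st[i,4]>=amin]
def pts(d,m,xyz,R,k):
    v,u=np.nonzero(m&(d>0));z=d[v,u]
    return (np.stack([(u-k[2])/k[0]*z,(v-k[3])/k[1]*z,z],1))@R.T+xyz
E
python3 - <<'E'
from h import *
for n in ['top','side']:
    a,d,xyz,R,k=load(n+'0.npz');A=a.astype(int);r,g,b=A[...,0],A[...,1],A[...,2]
    P=pts(d,np.ones_like(d,bool),xyz,R,k)
    print(n)
    G=(g>120)&(r<90)&(b<120)
    for s,c,m in blobs(G): print('green',s,c,ray(*c,xyz,R,k,.130))
    Rd=(r>150)&(g<60)&(b<60)
    for s,c,m in blobs(Rd):
        q=pts(d,m,xyz,R,k);t=q[q[:,2]>q[:,2].max()-.006];print('red',s,c,q.mean(0),q[:,2].max(),ray(*c,xyz,R,k,.135),'top',t.mean(0),t.min(0),t.max(0))
    if n=='top':
        W=(r>190)&(g>190)&(b>170)
        for s,c,m in blobs(W,200):
            q=pts(d,m,xyz,R,k);h=np.median(q[:,2]);cn=max(cv2.findContours(m.astype(np.uint8),0,2)[0],key=cv2.contourArea)
            rc=cv2.minAreaRect(cn);bx=cv2.boxPoints(rc)
            if c[1]<90: continue
            print('white',s,c,'h',h,[ray(*x,xyz,R,k,h)[:2].round(4) for x in bx])
E
```

```text
top
green 9 [369.33333333 240.66666667] [ 0.50823487 -0.18360516  0.13      ]
green 11 [417.90909091 335.        ] [ 0.28046321 -0.29542013  0.13      ]
red 66 [218.37878788 230.        ] [0.53729821 0.18165935 0.1348006 ] 0.1437426691467889 [0.5372744  0.18162942 0.135     ] top [0.54318696 0.18215431 0.13929032] [0.52955443 0.17004121 0.13778818] [0.553957   0.19393232 0.14374267]
white 216 [635.2037037  131.70833333] h 0.053848823105746124 [array([ 0.8339, -0.8744]), array([ 0.8337, -0.9034]), array([ 0.7536, -0.8982]), array([ 0.7539, -0.8694])]
white 804 [266.77238806 148.09701493] h 0.01616969848668459 [array([0.7678, 0.1316]), array([0.8284, 0.0719]), array([0.7682, 0.0138]), array([0.7081, 0.0735])]
white 569 [381.66959578 152.46924429] h 0.06968210604744407 [array([ 0.7174, -0.1883]), array([ 0.7748, -0.1974]), array([ 0.7647, -0.2631]), array([ 0.7073, -0.2537])]
white 1648 [210.62257282 242.01941748] h 0.03959297189525146 [array([0.5202, 0.3132]), array([0.5905, 0.157 ]), array([0.5177, 0.1242]), array([0.4481, 0.2799])]
white 1628 [435.32985258 244.26228501] h 0.099903144
[... 1229 characters left out ...]
 -0.2393]), array([ 0.1129, -0.2363]), array([ 0.1147, -0.1   ])]
white 389 [329.3907455  446.19537275] h 0.012873131163080864 [array([ 0.0354, -0.0622]), array([ 0.039 , -0.0967]), array([-0.0479, -0.1062]), array([-0.0514, -0.0719])]
side
green 44 [403.84090909 156.40909091] [ 0.5093196  -0.43119484  0.13      ]
green 55 [363.38181818 212.96363636] [ 0.50001083 -0.18489459  0.13      ]
green 69 [479.46376812 220.68115942] [ 0.28088578 -0.28519318  0.13      ]
red 270 [242.75925926 332.2962963 ] [0.53886959 0.17992711 0.1251336 ] 0.13644109908622082 [0.53361233 0.18485848 0.135     ] top [0.53402966 0.18457289 0.13359631] [0.5127341  0.1685493  0.13053472] [0.5565251  0.19944577 0.1364411 ]
```

move_arm --increments "1 0.03 -0.01 0.02 0 0.02 0; 1 0.06 -0.02 0.04 0 0.04 0; 1 0.1 -0.03 0.07 0 0.06 0; 1 0.14 -0.04 0.1 0 0.08 0; 1 0.18 -0.04 0.125 0 0.1 0; 1 0.22 -0.04 0.15 0 0.12 0; 1 0.26 -0.04 0.175 0 0.14 0; 1 0.30 -0.04 0.20 0 0.175 0"

```text
time_s: 0.95
tcp_pos: [0.4351, -0.2842, 0.2626]
ee_rot: [[0.981, 0.0, -0.196], [0.196, 0.0, 0.981], [0.0, -1.0, 0.0]]
wrist_force: [-0.2, -1.7, 1.1]
gripper_width: 0.357
```

move_arm --increments "1 0.03 0 0.03 0 0 0; 1 0.06 0 0.06 0 0 0; 1 0.09 0 0.09 0 0 0; 1 0.12 0 0.12 0 0 0; 1 0.12 0 0.12 0 0 0; 1 0.12 0 0.12 0 0 0"

```text
time_s: 1.55
tcp_pos: [0.5285, -0.1438, 0.262]
ee_rot: [[0.98, -0.001, -0.199], [0.199, 0.0, 0.98], [-0.001, -1.0, 0.0]]
wrist_force: [0.2, -0.5, 0.2]
gripper_width: 0.008
```

```bash
cat > snap.py <<'E'
import sys
from station import sense, capture, camera_params
import cv2,numpy as np
n,o=sys.argv[1:3]
s=sense();p=camera_params(n);a,d=capture(n)
np.savez(o+'.npz',a=a,d=d,xyz=p['xyz'],R=p['orientation'],k=[p['fx'],p['fy'],p['cx'],p['cy']],tcp=s['tcp_pos'],er=s['ee_rot'])
cv2.imwrite(f'pics/{o}.png',a[:,:,::-1]);print(s['time_s'],s['tcp_pos'],s['ee_rot'][0],s['wrist_force'],s['gripper_width'])
E
python3 snap.py wrist w1
```

```text
1.55 [ 0.52851518 -0.14384261  0.2619635 ] [ 0.97992046 -0.00141082 -0.19938382] [ 0.22250546 -0.4942844   0.24078193] 0.007884421302809993
```

View pics/w1.png

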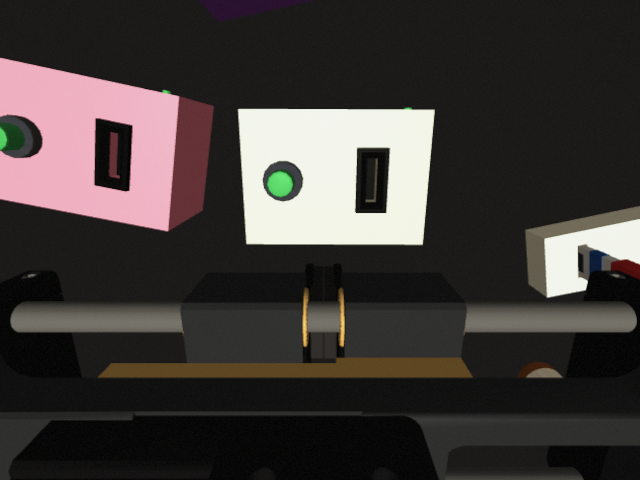

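The wrist view shows the white chamber from the side. The plunger is at (280,183) and the slot rim runs from (356,148) to (389,213).

```bash
cat > ch.py <<'E'
import sys
from h import *
f=sys.argv[1]
a,d,xyz,R,k=load(f+'.npz');z=np.load(f+'.npz');A=a.astype(int);r,g,b=A[...,0],A[...,1],A[...,2]
er=z['er'];tcp=z['tcp']
W=(r>180)&(g>180)&(b>160)
s,c,m=max([t for t in blobs(W,3000) if t[1][1]<270],key=lambda t:t[0])
cn=max(cv2.findContours(m.astype(np.uint8),0,2)[0],key=cv2.contourArea)
def out(n,p): q=er.T@(p-tcp); print(n,p.round(4),'tool',q.round(4))
q4=cv2.approxPolyDP(cv2.convexHull(cn),8,True)[:,0]
P=np.array([ray(*x,xyz,R,k,.1) for x in q4]);print(q4.tolist(),P[:,:2].round(4).tolist())
out('chamber c',P.mean(0))
fill=cv2.drawContours(np.zeros(m.shape,np.uint8),[cv2.convexHull(cn)],-1,1,-1)>0
G=fill&(g>120)&(r<100)&(b<130)
for s,c,mm in blobs(G,60): 
  (x,y),_=cv2.minEnclosingCircle(np.argwhere(mm)[:,::-1].astype(np.float32)); out('plunger',ray(*c,xyz,R,k,.13)); out('plungerC',ray(x,y,xyz,R,k,.13))
D=fill&(A.max(2)<110)
for s,c,mm in blobs(D,100):
    cc=cv2.findContours(mm.astype(np.uint8),0,2)[0][0]; rc=cv2.minAreaRect(cc)
    bx=cv2.approxPolyDP(cc,6,True)[:,0]
    p=np.array([ray(*x,xyz,R,k,.106) for x in bx]); out('dark %d'%s,ray(*rc[0],xyz,R,k,.106)); 
    # rim corners
    if len(p)==4: print(bx.tolist(),p[:,:2].round(4).tolist(),np.linalg.norm(np.diff(p,axis=0,append=p[:1]),axis=1).round(4)); out('rim mean',p.mean(0))
E
python3 ch.py w1; python3 - <<'E'
import sys;sys.path.insert(0,'.')
from h import *
import os;os.chdir('.')
a,d,xyz,R,k=load('w1.npz')
print('depth z at top',pts(d[150:152,300:302],np.ones((2,2),bool),xyz,R,k))
v,u=np.mgrid[0:480,0:640];z=d
X=np.stack([(u-k[2])/k[0]*z,(v-k[3])/k[1]*z,z],-1)@R.T+xyz
for v,u in [(150,320),(230,320),(182,281),(120,250),(180,387)]: print(v,u,X[v,u].round(4))
E
```

```text
[[433, 110], [421, 244], [247, 243], [239, 109]] [[0.4124, -0.0653], [0.539, -0.0402], [0.5734, -0.2145], [0.4471, -0.2396]]
chamber c [ 0.493  -0.1399  0.1   ] tool [-0.0338  0.162   0.0109]
plunger [ 0.5036 -0.1891  0.13  ] tool [-0.0332  0.132  -0.0394]
plungerC [ 0.5025 -0.1888  0.13  ] tool [-0.0343  0.132  -0.0389]
dark 2032 [ 0.4852 -0.106   0.106 ] tool [-0.0347  0.156   0.0456]
[[358, 148], [355, 211], [385, 212], [388, 148]] [[0.459, -0.1255], [0.5177, -0.1148], [0.5128, -0.0859], [0.4534, -0.0983]] [0.0597 0.0293 0.0606 0.0278]
rim mean [ 0.4857 -0.1061  0.106 ] tool [-0.0342  0.156   0.0454]
dark 702 [ 0.5026 -0.189   0.106 ] tool [-0.0342  0.156  -0.0392]
depth z at top [[ 0.39481352 -0.48341083  0.06159477]
 [ 0.39466203 -0.48228509  0.06181788]
 [ 0.39561506 -0.48371612  0.06130702]
 [ 0.3953329  -0.48328818  0.06074665]]
150 320 [ 0.4681 -0.1597  0.0987]
230 320 [ 0.5448 -0.1442  0.1009]
182 281 [ 0.5006 -0.1879  0.1299]
120 250 [ 0.4546 -0.2285  0.0994]
180 387 [ 0.4823 -0.0917  0.1057]
```

move_arm --increments "1 -0.017 0.03 -0.02 0 0 0; 1 -0.034 0.06 -0.039 0 0 0; 1 -0.034 0.09 -0.039 0 0 0; 1 -0.034 0.11 -0.039 0 0 0; 1 -0.034 0.12 -0.039 0 0 0; 1 -0.034 0.126 -0.039 0 0 0; 1 -0.034 0.126 -0.039 0 0 0"

```text
time_s: 2.3
tcp_pos: [0.5027, -0.1901, 0.1366]
ee_rot: [[0.98, -0.0, -0.197], [0.197, -0.0, 0.98], [-0.0, -1.0, -0.0]]
wrist_force: [-0.7, -0.2, 0.2]
gripper_width: 0.001
```

move_arm --increments "1 0 0.005 0 0 0 0; 1 0 0.009 0 0 0 0; 1 0 0.012 0 0 0 0; 1 0 0.015 0 0 0 0; 1 0 0.017 0 0 0 0; 1 0 0.018 0 0 0 0; 1 0 0.018 0 0 0 0"

```text
time_s: 3.0
tcp_pos: [0.5037, -0.1898, 0.1199]
ee_rot: [[0.98, 0.002, -0.198], [0.198, -0.001, 0.98], [0.002, -1.0, -0.001]]
wrist_force: [-0.2, 1.2, 7.3]
gripper_width: 0.006
```

move_arm --increments "1 0 0.001 0 0 0 0; 1 0 0.002 0 0 0 0; 1 0 0.003 0 0 0 0; 1 0 0.003 0 0 0 0; 1 0 0.003 0 0 0 0; 1 0 0.003 0 0 0 0"

```text
time_s: 3.6
tcp_pos: [0.5038, -0.1899, 0.1183]
ee_rot: [[0.98, 0.003, -0.199], [0.199, -0.001, 0.98], [0.003, -1.0, -0.002]]
wrist_force: [-3.3, 2.8, 13.8]
gripper_width: 0.005
```

move_arm --increments "1 0 0.001 0 0 0 0; 1 0 0.001 0 0 0 0; 1 0 0.001 0 0 0 0; 1 0 -0.01 0 0 0 0; 1 0 -0.03 0 0 0 0; 1 0 -0.06 0 0 0 0; 1 0 -0.1 0 0 0 0; 1 0 -0.1 0 0 0 0"

```text
time_s: 4.4
tcp_pos: [0.506, -0.1904, 0.2212]
ee_rot: [[0.98, 0.011, -0.199], [0.199, -0.003, 0.98], [0.011, -1.0, -0.005]]
wrist_force: [0.4, 0.1, 0.3]
gripper_width: 0.002
```

```bash
python3 snap.py wrist w2; python3 ch.py w2;python3 - <<'E'
from h import *
a,d,xyz,R,k=load('w2.npz');A=a.astype(int);r,g,b=A[...,0],A[...,1],A[...,2]
for s,c,m in blobs((g>120)&(r<100)&(b<130),60):
    print(s,c,np.median(pts(d,m,xyz,R,k),0))
E
```

```text
4.4 [ 0.50602421 -0.19035542  0.22122311] [ 0.98000053  0.0114078  -0.1986676 ] [0.44406008 0.11601403 0.3013528 ] 0.001637804545881198
[[279, 144], [498, 144], [477, 287], [284, 271]] [[0.4475, -0.2404], [0.4117, -0.0647], [0.5376, -0.0395], [0.5579, -0.2175]]
chamber c [ 0.4887 -0.1405  0.1   ] tool [-0.0084  0.1209  0.0529]
plunger [ 0.5027 -0.1887  0.13  ] tool [-0.0039  0.0912  0.0027]
plungerC [ 0.502 -0.189  0.13 ] tool [-0.0047  0.0912  0.0026]
dark 2508 [ 0.4847 -0.1064  0.106 ] tool [-0.0055  0.1148  0.0871]
[[410, 186], [405, 254], [439, 255], [446, 187]] [[0.4588, -0.1274], [0.5177, -0.1154], [0.5125, -0.0859], [0.4536, -0.098]] [0.0601 0.03   0.0602 0.0299]
rim mean [ 0.4856 -0.1067  0.106 ] tool [-0.0046  0.1148  0.0866]
dark 870 [ 0.5024 -0.1888  0.106 ] tool [-0.0044  0.1152  0.0028]
dark 187 [ 0.5491 -0.197   0.106 ] tool [ 0.0396  0.1157 -0.0145]
dark 1258 [ 0.5403 -0.1246  0.106 ] tool [0.0454 0.1154 0.0582]
570 [ 10.34561404 178.04736842] [ 0.51118471 -0.43274276  0.12984093]
564 [327.16134752 229.59397163] [ 0.50300498 -0.18820436  0.12956222]
```

View pics/w2.png

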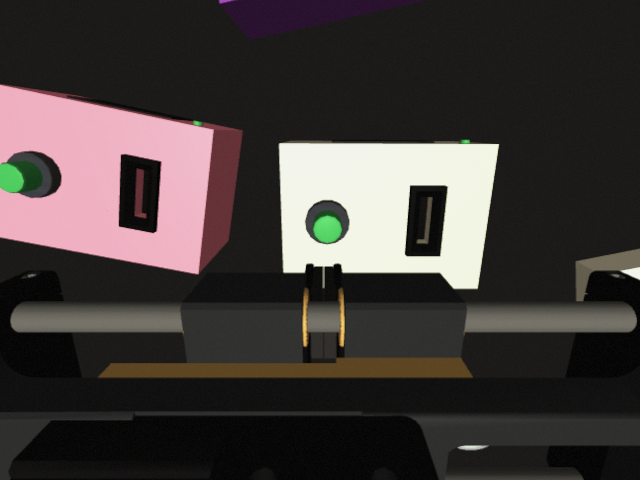

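move_arm --increments "-1 0.015 -0.02 0.03 0 -0.03 0; -1 0.03 -0.04 0.07 0 -0.06 0; -1 0.05 -0.05 0.115 0 -0.09 0; -1 0.07 -0.05 0.16 0 -0.12 0; -1 0.085 -0.05 0.205 0 -0.15 0; -1 0.1 -0.05 0.25 0 -0.18 0; -1 0.12 -0.05 0.29 0 -0.21 0; -1 0.13 -0.05 0.33 0 -0.222 0"

```text
time_s: 5.25
tcp_pos: [0.5649, 0.1616, 0.2637]
ee_rot: [[0.912, -0.002, -0.41], [0.41, -0.001, 0.912], [-0.002, -1.0, 0.0]]
wrist_force: [1.4, 0.4, -1.0]
gripper_width: 0.647
```

move_arm --increments "-1 0.01 0 0.015 0 0 0; -1 0.02 0 0.03 0 0 0; -1 0.02 0 0.03 0 0 0; -1 0.02 0 0.03 0 0 0"

```text
time_s: 5.65
tcp_pos: [0.5709, 0.1945, 0.265]
ee_rot: [[0.913, -0.001, -0.408], [0.408, -0.001, 0.913], [-0.001, -1.0, -0.0]]
wrist_force: [-0.9, -0.2, -0.4]
gripper_width: 0.972
```

```bash
python3 snap.py wrist w3
```

```text
5.65 [0.57090438 0.19445516 0.26500225] [ 0.91299083 -0.00112779 -0.40797851] [-0.88369844 -0.20086764 -0.4498784 ] 0.9715999518954556
```

View pics/w3.png

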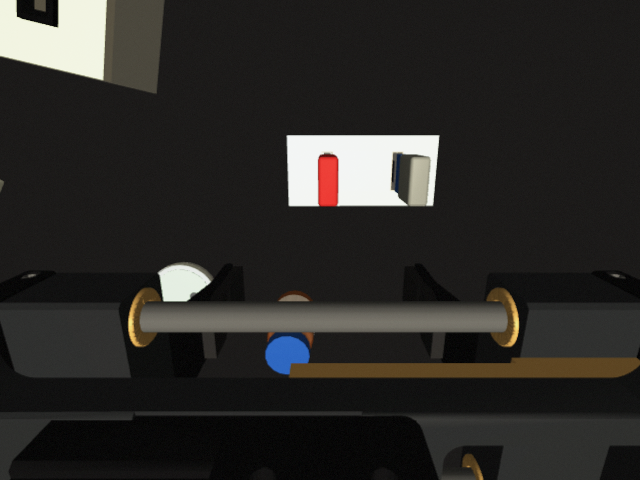

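The red handle's top is at about (328,180), and the edges of the stand line up with the image axes. Next I'll measure the handle.

```bash
python3 - <<'E'
from h import *
z=np.load('w3.npz');a,d,xyz,R,k=load('w3.npz');A=a.astype(int);r,g,b=A[...,0],A[...,1],A[...,2];er=z['er'];tcp=z['tcp']
for s,c,m in blobs((r>120)&(g<70)&(b<70),100):
    q=pts(d,m,xyz,R,k);t=q[(q[:,2]>.131)];T=(t-tcp)@er
    print(s,c,'top centre',(t.min(0)+t.max(0))/2,'tool range',np.percentile(T,[2,98],axis=0).round(4))
    mm=m&(d>0);v,u=np.nonzero(m)
    print('px',u.min(),u.max(),v.min(),v.max())
    for n,uv in [('corner tl',(u.min(),v.min())),('br',(u.max()+1,v.max()+1))]:
        p=ray(*uv,xyz,R,k,.135);print(n,p,er.T@(p-tcp))
W=(r>180)&(g>180)&(b>180)
for s,c,m in blobs(W,3000):
    if c[1]<120 or c[1]>230: continue
    cn=max(cv2.findContours(m.astype(np.uint8),0,2)[0],key=cv2.contourArea);q4=cv2.approxPolyDP(cv2.convexHull(cn),6,True)[:,0]
    P=np.array([ray(*x,xyz,R,k,.04) for x in q4]);print(q4.tolist(),P[:,:2].round(4).tolist(),P.mean(0));print(((P-tcp)@er).round(4))
E
```

```text
934 [327.64239829 180.50214133] top centre [0.535878   0.18242173 0.13396449] tool range [[-0.0569  0.129  -0.0045]
 [-0.0165  0.1325  0.0116]]
px 318 337 157 205
corner tl [0.5200394  0.16633659 0.135     ] [-0.05774139  0.13007847 -0.00489997]
br [0.55182403 0.1999056  0.135     ] [-0.0150269   0.13001998  0.01278081]
[[438, 136], [432, 204], [289, 205], [288, 135]] [[0.4499, 0.2802], [0.5203, 0.3118], [0.5903, 0.1584], [0.5173, 0.1269]] [0.51944849 0.21931214 0.04      ]
[[-0.0752  0.2251  0.1277]
 [ 0.0019  0.225   0.1279]
 [ 0.0033  0.225  -0.0408]
 [-0.0762  0.2251 -0.0398]]
```

move_arm --increments "-0.4 -0.018 0.02 0.002 0 0 0; -0.4 -0.037 0.05 0.004 0 0 0; -0.4 -0.037 0.085 0.004 0 0 0; -0.4 -0.037 0.115 0.004 0 0 0; -0.4 -0.037 0.14 0.004 0 0 0; -0.4 -0.037 0.16 0.004 0 0 0; -0.4 -0.037 0.17 0.004 0 0 0; -0.4 -0.037 0.17 0.004 0 0 0"

```text
time_s: 6.5
tcp_pos: [0.5351, 0.1822, 0.0946]
ee_rot: [[0.913, -0.002, -0.407], [0.407, -0.001, 0.913], [-0.003, -1.0, -0.0]]
wrist_force: [0.3, -0.1, 0.8]
gripper_width: 0.704
```

move_arm --increments "1 0 0 0 0 0 0; 1 0 0 0 0 0 0; 1 0 0 0 0 0 0; 1 0 0 0 0 0 0; 1 0 0 0 0 0 0; 1 0 0 0 0 0 0; 1 0 0 0 0 0 0; 1 0 0 0 0 0 0"

```text
time_s: 7.3
tcp_pos: [0.5357, 0.1836, 0.0957]
ee_rot: [[0.913, 0.0, -0.409], [0.409, 0.0, 0.913], [0.0, -1.0, -0.0]]
wrist_force: [-0.2, -0.3, 0.9]
gripper_width: 0.205
```

move_arm --increments "1 0 -0.01 0 0 0 0; 1 0 -0.025 0 0 0 0; 1 0 -0.045 0 0 0 0; 1 0 -0.07 0 0 0 0; 1 0 -0.1 0 0 0 0; 1 0 -0.13 0 0 0 0; 1 0 -0.15 0 0 0 0; 1 0 -0.15 0 0 0 0"

```text
time_s: 8.1
tcp_pos: [0.5371, 0.1842, 0.2494]
ee_rot: [[0.913, 0.007, -0.409], [0.409, 0.004, 0.913], [0.007, -1.0, 0.001]]
wrist_force: [-0.2, -0.6, -1.1]
gripper_width: 0.204
```

```bash
python3 snap.py wrist w4;python3 snap.py side s4
```

```text
8.1 [0.53709707 0.18424039 0.24937844] [ 0.91261771  0.00653477 -0.40876181] [-0.1721395  -0.5626015  -1.14596327] 0.20371808648948037
8.15 [0.53587073 0.18386501 0.24679001] [ 0.91282477  0.00219755 -0.40834557] [ 0.52132086 -0.48519078 -1.0436903 ] 0.20499566703746586
```

View pics/w4.png

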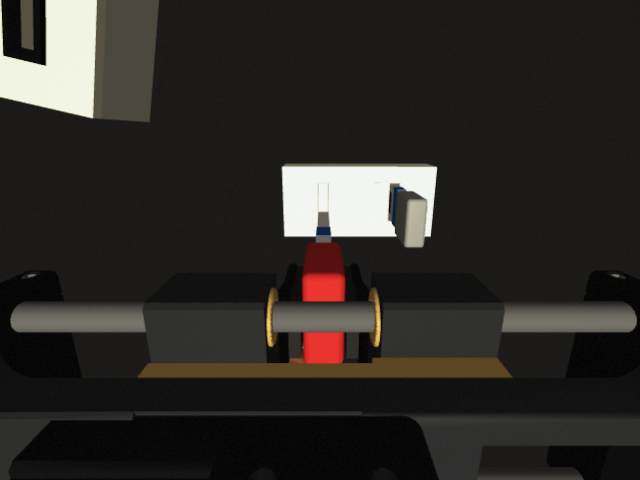

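View pics/s4.png

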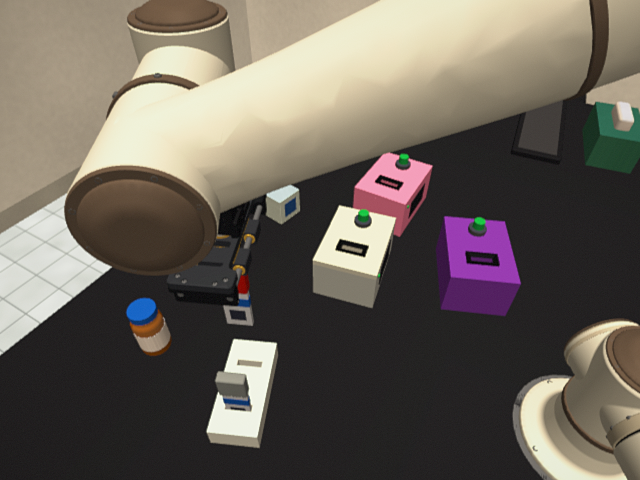

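move_arm --increments "1 -0.013 0 -0.02 0 0.03 0; 1 -0.04 0 -0.06 0 0.06 0; 1 -0.065 0 -0.1 0 0.1 0; 1 -0.095 0 -0.14 0 0.14 0; 1 -0.12 0 -0.18 0 0.18 0; 1 -0.145 0 -0.215 0 0.21 0; 1 -0.16 0 -0.235 0 0.223 0; 1 -0.1645 0 -0.2445 0 0.223 0"

```text
time_s: 9.0
tcp_pos: [0.4834, -0.1087, 0.2437]
ee_rot: [[0.981, -0.004, -0.193], [0.193, 0.0, 0.981], [-0.004, -1.0, 0.001]]
wrist_force: [-0.2, 0.1, -1.9]
gripper_width: 0.204
```

move_arm --increments "1 0 0 0 0 0 0; 1 0 0 0 0 0 0; 1 0 0 0 0 0 0; 1 0 0 0 0 0 0"

```text
time_s: 9.4
tcp_pos: [0.4857, -0.1058, 0.2454]
ee_rot: [[0.98, -0.0, -0.198], [0.198, 0.0, 0.98], [-0.0, -1.0, 0.0]]
wrist_force: [0.2, -0.5, -1.8]
gripper_width: 0.205
```

```bash
python3 snap.py wrist w5;python3 snap.py side s5; python3 ch.py w5
```

```text
9.4 [ 0.48565412 -0.10577686  0.24535094] [ 9.80160132e-01 -2.72427584e-04 -1.98207069e-01] [ 0.1614618  -0.48244913 -1.81163226] 0.20458691781200405
9.45 [ 0.4856322  -0.10588304  0.24543741] [ 9.80186821e-01 -1.41327998e-04 -1.98075175e-01] [ 0.08010562  0.12562057 -2.13283852] 0.20170605070350445
[[385, 149], [370, 281], [198, 271], [186, 148]] [[0.4122, -0.0646], [0.5397, -0.0474], [0.5632, -0.2172], [0.4468, -0.2395]]
chamber c [ 0.4905 -0.1422  0.1   ] tool [-0.0024  0.1453 -0.0367]
plunger [ 0.502  -0.1884  0.13  ] tool [-0.0003  0.1153 -0.0843]
plungerC [ 0.5025 -0.1887  0.13  ] tool [ 1.000e-04  1.153e-01 -8.470e-02]
dark 3337 [ 0.4993 -0.1036  0.106 ] tool [ 0.0139  0.1393 -0.0006]
dark 791 [ 0.5013 -0.1878  0.106 ] tool [-0.0009  0.1393 -0.0836]
dark 304 [ 0.5538 -0.1722  0.106 ] tool [ 0.0537  0.1393 -0.0786]
```

View pics/w5.png

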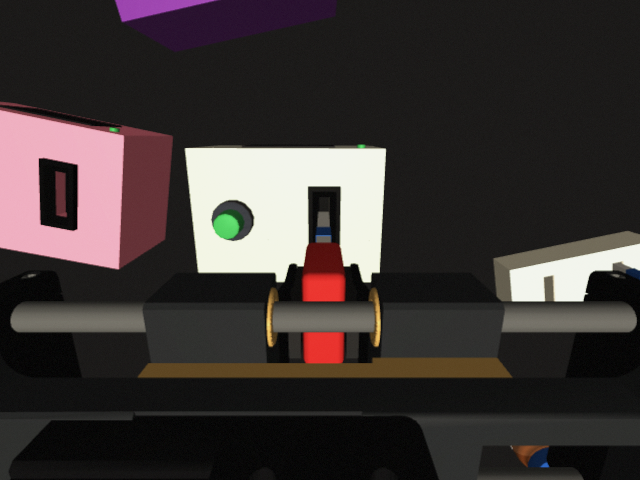

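View pics/s5.png

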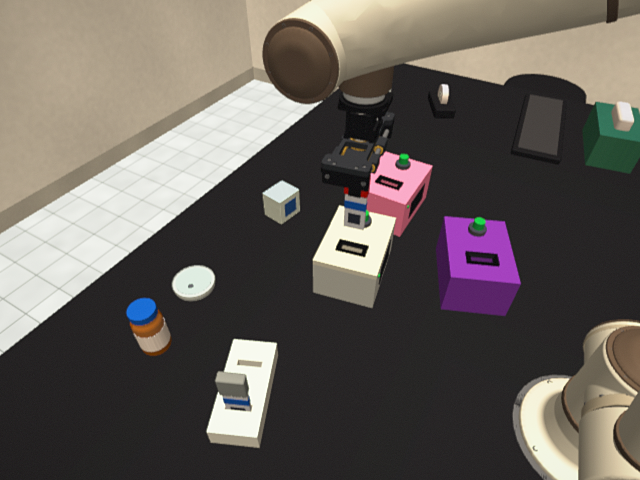

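```bash
python3 - <<'E'
from h import *
z=np.load('w5.npz');a,d,xyz,R,k=load('w5.npz');er=z['er'];tcp=z['tcp']
for x,y,zz in [(-.02,.084,-.004),(-.02,.084,.004),(-.02,.02,-.004),(-.02,.02,.004)]: print('pred blade',proj(tcp+er@[x,y,zz],xyz,R,k))
for u,v in [(308.5,187),(340.5,187)]: p=ray(u,v,xyz,R,k,.106);print('rim',p,er.T@(p-tcp))
cv2.imwrite('pics/w5c.png',cv2.resize(a[170:260,270:380,::-1],None,fx=7,fy=6.5,interpolation=cv2.INTER_NEAREST))
E
```

```text
pred blade [318.46025388 211.64968508]
pred blade [329.06074885 211.65763141]
pred blade [316.86347744 236.09541542]
pred blade [330.89939031 236.10647754]
rim [ 0.45844691 -0.12530974  0.106     ] [-0.03050499  0.13935606 -0.01377617]
rim [ 0.45268192 -0.09690165  0.106     ] [-0.03052492  0.13936095  0.01521097]
```

View pics/w5c.png

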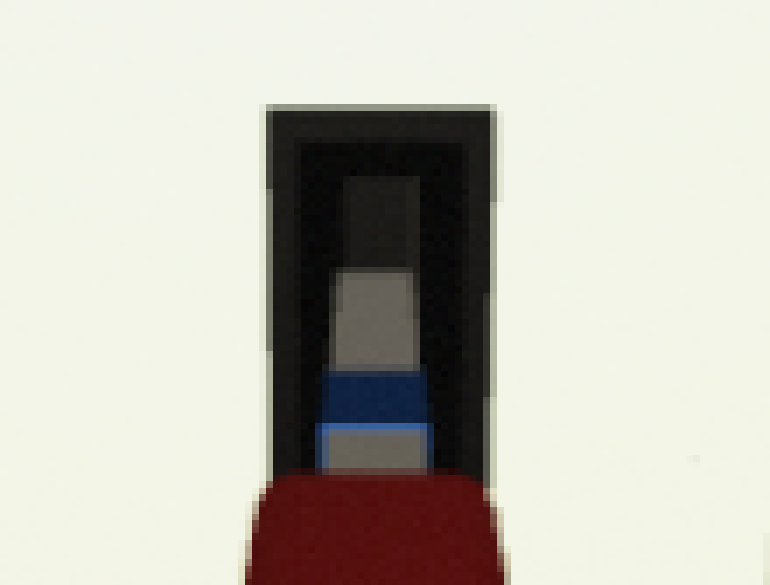

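move_arm --increments "1 0 0.01 0.001 0 0 0; 1 0 0.025 0.001 0 0 0; 1 0 0.035 0.001 0 0 0; 1 0 0.043 0.001 0 0 0; 1 0 0.048 0.001 0 0 0; 1 0 0.052 0.001 0 0 0; 1 0 0.055 0.001 0 0 0; 1 0 0.058 0.001 0 0 0"

```text
time_s: 10.3
tcp_pos: [0.4855, -0.1058, 0.1877]
ee_rot: [[0.98, 0.001, -0.197], [0.197, -0.0, 0.98], [0.001, -1.0, -0.0]]
wrist_force: [-0.6, -0.2, -1.3]
gripper_width: 0.204
```

move_arm --increments "1 0 0.002 0 0 0 0; 1 0 0.004 0 0 0 0; 1 0 0.006 0 0 0 0; 1 0 0.008 0 0 0 0; 1 0 0.01 0 0 0 0; 1 0 0.012 0 0 0 0"

```text
time_s: 10.9
tcp_pos: [0.4852, -0.1058, 0.1754]
ee_rot: [[0.98, 0.0, -0.197], [0.197, -0.0, 0.98], [0.0, -1.0, -0.0]]
wrist_force: [-0.4, 1.2, -1.5]
gripper_width: 0.204
```

move_arm --increments "1 0 0.003 0 0 0 0; 1 0 0.007 0 0 0 0; 1 0 0.012 0 0 0 0; 1 0 0.017 0 0 0 0; 1 0 0.022 0 0 0 0; 1 0 0.027 0 0 0 0; 1 0 0.032 0 0 0 0"

```text
time_s: 11.6
tcp_pos: [0.4852, -0.1058, 0.1431]
ee_rot: [[0.981, -0.0, -0.197], [0.197, -0.0, 0.981], [-0.0, -1.0, -0.0]]
wrist_force: [0.4, -0.1, -1.2]
gripper_width: 0.204
```

move_arm --increments "1 0 0.003 0 0 0 0; 1 0 0.006 0 0 0 0; 1 0 0.008 0 0 0 0; 1 0 0.008 0 0 0 0; 1 0 0.008 0 0 0 0; 1 0 0.008 0 0 0 0"

```text
time_s: 12.2
tcp_pos: [0.4853, -0.1058, 0.1358]
ee_rot: [[0.98, 0.0, -0.197], [0.197, -0.0, 0.98], [0.0, -1.0, -0.0]]
wrist_force: [-1.0, -0.4, -1.1]
gripper_width: 0.203
```

```bash
python3 snap.py wrist w6;python3 snap.py side s6; python3 snap.py top t6
python3 - <<'E'
from h import *
a,d,*_=load('s6.npz');cv2.imwrite('pics/s6c.png',cv2.resize(a[130:290,300:440,::-1],None,fx=5,fy=3.7,interpolation=cv2.INTER_CUBIC))
a,d,*_=load('w6.npz');cv2.imwrite('pics/w6c.png',cv2.resize(a[130:290,170:410,::-1],None,fx=3.3,fy=3.7,interpolation=cv2.INTER_CUBIC))
from station import sense
s=sense();print(s['wrist_force'],s['moment'],np.abs(s['joint_velocities']).max())
E
```

```text
12.2 [ 0.48534617 -0.10582067  0.1357584 ] [ 9.80499001e-01  4.80783205e-04 -1.96523478e-01] [-0.95290989 -0.41239729 -1.06853146] 0.20286094065777424
12.25 [ 0.48535577 -0.10578493  0.13577272] [ 9.80485137e-01  4.95673850e-04 -1.96592602e-01] [-0.00443116 -0.04958595 -1.91007887] 0.20370661403043774
12.3 [ 0.48530646 -0.10579349  0.13571771] [ 9.80507265e-01  4.25191297e-04 -1.96482371e-01] [ 0.26915259  0.20336693 -0.9165504 ] 0.2028261977937305
[-0.30532034 -0.16137255 -1.33604715] [-0.03420689  0.06473613  0.00951378] 0.09550346794259713
```

View pics/s6c.png

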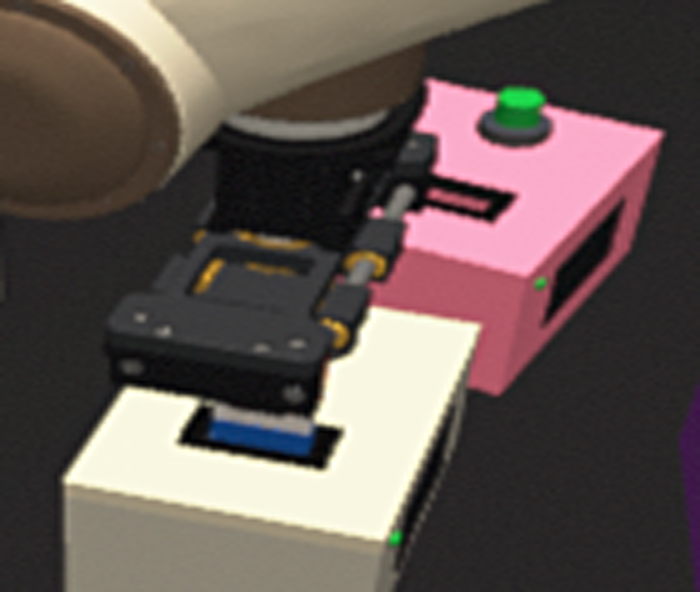

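View pics/w6c.png

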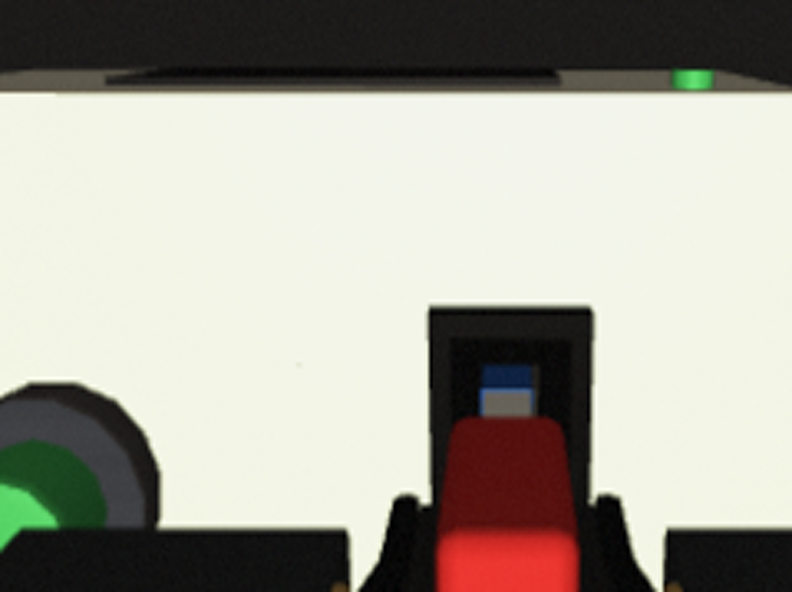

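View pics/t6.png

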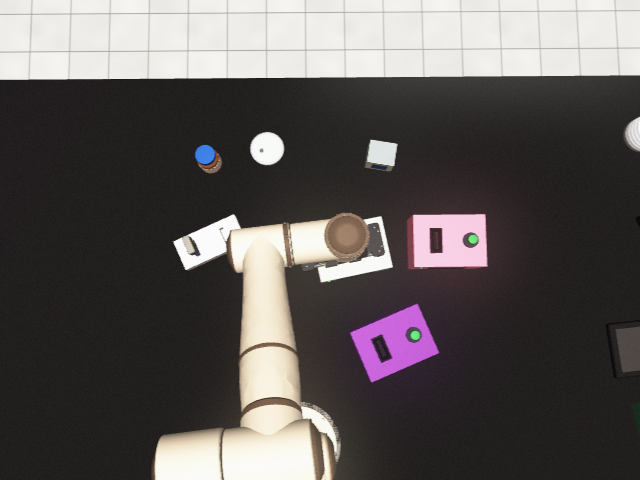

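The blade is in the slot with its blue band level with the rim. The plunger is up, the other objects haven't moved, and the wrist force is about the carrier's own weight, so I'm handing in.

```bash
python3 -c "
from station import r
print(r.finish_job())"
```

```text
the job is handed in; nothing more can be done
None
```

The job is handed in, at about 12 s of the 61 s allowed; no verdict was reported.

- **Plunger:** I pressed it with the closed fingers down to its stop. The tool tip reached 118 mm and the force 13.8 N, above the 8 N full spring force. After release, the camera measured its top at 129.6 mm, so it is back up.
- **Red carrier:** I gripped it across its handle, lifted it straight out of the stand and lowered it through the slot in the white chamber without snagging.
- **Final checks:**
  - The lower end of the blade was about 54 mm below the rim, within about 1 mm of the slot's middle. This is worked out from the tool pose.
  - The blue band was level with the rim in the side and wrist views. The tool was vertical to within 0.001 rad.
  - The jaws were still closed on the handle at about 18 mm. The wrist force was 1–2 N, roughly the carrier's weight, so it was not resting on the chamber.
  - By eye in the last top view, the grey carrier, dish, jar and carton had not moved; I did not re-measure them.
- **Disagreement:** views of the slot taken from different poses differed by about 1.3 mm across it. I used the closest view, which showed blade and slot together, and shifted 1 mm before lowering.

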